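# Set out the anvil tools for the job in the order they are kept

## Robot

A 6-joint arm with a two-finger parallel gripper is mounted at the origin on the work surface. World frame = base frame: x ahead of the robot, y to its left, z up, the work surface at z = 0. Lengths are in m, angles in rad, forces in N, time in s.
With the tool pointing down it reaches from about 0.275 to 0.75 m from the base axis. Payload 10.2 kg.
Tool frame: the origin (TCP) lies at the very end of the fingers, on their centre line; the grasp point (between the pads) lies 19 mm behind it; z points along the fingers, y is the line along which they close (so a half turn about z gives the same grasp; the last joint's range is limited). The gripper opens to 85 mm and grips with 20 to 120 N. Pads are 22 mm wide; open, the fingers measure 114 mm over their backs; the gripper's body (76 mm by 85 mm) begins 54 mm behind the grasp point. The pads swing forward as they close: fully open they stand 13 mm farther back than shut.
Start: joints at [0.993, 0.313, 1.498, -0, 1.331, -0.223], TCP at [0.182, 0.492, 0.231] pointing down, gripper open.
Joint ranges: [-2.94, 2.94], [-0.97, 2.17], [0.19, 2.56], [-1.23, 4.37], [0.02, 3.11], [-2.88, 2.88]. Speed limits (rad/s): [2.39, 2.39, 3.01, 3.14, 3.14, 3.14].

## Interface

Orientations are given as a rotation vector (axis times angle).
In Python, from workcell import r, capture, camera_info gives the robot as it stands.
- The arm moves only by the shell command python3 -m jog 'ROWS' [FORCE]. ROWS is a JSON object of lists of equal length, an entry for each row: "offset": the shift along the tool's x, y, z in cm, a list of three; "delta_rot": the turn, a rotation vector about the tool's x, y, z in degrees, a list of three; "grip": the closure, from 0 (fully open) to 1 (shut). In form: {"offset": [[dx, dy, dz], ...], "delta_rot": [[rx, ry, rz], ...], "grip": [grip, ...]}. A call has exactly 8 rows; each row is the pose to reach, as a shift and turn from the pose commanded when the call began, along the tool's axes at that moment; what a row does not reach only later rows make up. A row lasts 1/12 s, in which the tool goes at most 41.7 mm and 7.16 degrees, less where a joint would pass 70% of its speed; a pose out of reach is approached as far as the arm can. A call with a gripper value outside its range is refused whole. The fingers move at their own pace and stop on an object; FORCE is the grip in N (left out, the last holds). Time passes only in rows, so rows that repeat a pose let the fingers close, or fill a call up. It gives the time, the measured TCP pose, the force, the opening and the grip force at its end, in the units of the state.
- r.get_obs(): the state, without advancing time (a new reading comes with each control period).
- capture(name): name is "scene" or "top"; returns the picture (384x512x3 uint8, red, green, blue); there is no depth.
- camera_info(name): a dict with "intrinsics" (3x3 intrinsics, pixels), "R" (3x3) and "t" (3): a world point X has camera coordinates R X + t. Camera axes: x right, y down, z forward; pixel columns grow to the right and rows downward; lengths in m; the calibration is good to about 2 mm. A picture is of the moment at which its call begins. camera_info takes no time and is no camera call.
- r.close_job(): hands the job in; it is judged then, once.
The state is a dict: "t": time; "joint_pos": joint angles; "joint_velocities": joint speeds; "joint_torque": joint torques, N m; "tcp_pos": TCP position; "eef_rot": TCP orientation; "ft_force": force on the tool from outside, world axes, zero at the start; "torque": the same for the moment, N m; "grip_width": opening from 0.0 (shut) to 1.0 (fully open); "finger_force": force on a finger pad.
Only numpy, scipy, OpenCV 4.12 (cv2) and the standard library are available. Lean on these libraries where they do the work, as an engineer would, in place of code of your own. Each camera call takes 0.05 s, during which the arm holds its last target. There are 200 camera calls.

## Task

Set out the four paint-marked anvil tools for the next job: move them from the home rack into the four square holes of the bare-metal job rack, shank down and fully home with the shoulder flat on the plate, one to a hole, in the same left-to-right order in which they stand now. The unpainted tool stays where it is in the home rack, so close up the gap it leaves in the order; do not tip any tool over.

Things in the scene. Friction and masses are not known exactly. Their poses are not given: they have to be found in the camera images.
- tool_red: Cut-off hardy, RED: a wedge, its edge along x. Painted 56x56x12 mm shoulder; below it a 22 mm square shank 42 mm long; above it the steel working end, 36 mm wide along x, flat parallel end faces (x = +-18) to grip, 34 mm thick (y) at the foot, top z = 62. Origin: on the axis at the shoulder's underside, z up. 0.55-0.9 kg.
- tool_yellow: Bottom fuller, YELLOW: a rounded ridge along x. Painted 56x56x12 mm shoulder; below it a 22 mm square shank 42 mm long; above it the steel working end, 36 mm wide along x, flat parallel end faces (x = +-18) to grip, 28 mm thick (y) at the ridge, 22 below, top z = 62. Origin: on the axis at the shoulder's underside, z up. 0.55-0.9 kg.
- tool_blue: Bottom swage, BLUE: block with a half-round groove along x. Painted 56x56x12 mm shoulder; below it a 22 mm square shank 42 mm long; above it the steel working end, 36 mm wide along x, flat parallel end faces (x = +-18) to grip, 44 mm thick (y), top z = 58. Origin: on the axis at the shoulder's underside, z up. 0.55-0.9 kg.
- tool_green: Doming stake, GREEN: block with a domed top. Painted 56x56x12 mm shoulder; below it a 22 mm square shank 42 mm long; above it the steel working end, 36 mm wide along x, flat parallel end faces (x = +-18) to grip, 30 mm thick (y), flat to z = 46, dome top z = 65. Origin: on the axis at the shoulder's underside, z up. 0.55-0.9 kg.
- tool_bare: V-swage, UNPAINTED dark steel: block with a V groove along x; shoulder, shank and origin as the painted tools, 42 mm thick (y), top z = 58 mm. It stands anywhere in the home rack's row and stays there.
- seat_red: RED seat plate of the home rack, 72x73x6 mm with a 38 mm square hole, where the red tool stands at the start. Fixed. The grey home rack carries five such plates (the fifth dark, for the bare tool) in any order, in a row along y, 76 mm apart, tops 76 mm above the bench. Origin: centre of the plate's underside; y along the row, to the robot's left.
- seat_yellow: YELLOW seat plate of the home rack, 72x73x6 mm with a 38 mm square hole, where the yellow tool stands at the start. Fixed. The grey home rack carries five such plates (the fifth dark, for the bare tool) in any order, in a row along y, 76 mm apart, tops 76 mm above the bench. Origin: centre of the plate's underside; y along the row, to the robot's left.
- seat_blue: BLUE seat plate of the home rack, 72x73x6 mm with a 38 mm square hole, where the blue tool stands at the start. Fixed. The grey home rack carries five such plates (the fifth dark, for the bare tool) in any order, in a row along y, 76 mm apart, tops 76 mm above the bench. Origin: centre of the plate's underside; y along the row, to the robot's left.
- seat_green: GREEN seat plate of the home rack, 72x73x6 mm with a 38 mm square hole, where the green tool stands at the start. Fixed. The grey home rack carries five such plates (the fifth dark, for the bare tool) in any order, in a row along y, 76 mm apart, tops 76 mm above the bench. Origin: centre of the plate's underside; y along the row, to the robot's left.
- rack: Job rack, empty, fixed: one bright bare-metal plate on end legs, 72 (x) by 314 mm (y), 6 thick, top 70 mm above the bench; four 38 mm square through holes at x = 0, y = +114, +38, -38, -114 mm (y to the robot's left, as in the home rack). A shank has 8 mm play each side; open below. Origin: on the bench under the plate's centre.
Things that resemble listed ones, but are neither listed nor needed, are in the scene too. Leave any purple look-alike of the tool_blue alone.

How it is judged:
By the outcome, as a careful person would: the job done as asked, in the order asked, and still so for the second after the job is handed in, with the robot touching nothing.
It also fails if it takes over 86 s, if anything falls off the work surface, if the arm or the gripper's body presses on something with over 40 N, if the wrist force passes 120 N, or if a joint passes its speed limit or range.

## Working session

There is one attempt and no reset: what is moved stays moved. The work goes in short steps, Python scripts to look and compute and a shell command to move; the robot and the scene stay as the last step left them, time stands still between calls to the robot, and variables do not carry over. Pictures are saved under pics/ and viewed, at most 14 in all, crops included, and the job is handed in when it is done.

```bash
mkdir -p pics; ls; python3 - <<'E'
from workcell import r,capture,camera_info
import cv2
for n in("scene","top"):
    cv2.imwrite(f"pics/{n}0.png",capture(n)[:,:,::-1]); print(n,camera_info(n))
print(r.get_obs())
E
```

```text
pics
scene {'intrinsics': array([[424.30228211,   0.        , 251.87322402],
       [  0.        , 424.30228211, 184.25625446],
       [  0.        ,   0.        ,   1.        ]]), 'R': array([[-0.23767284,  0.97133897,  0.00349678],
       [ 0.65086186,  0.16192683, -0.74172673],
       [-0.7210343 , -0.17401238, -0.6706931 ]]), 't': array([ 0.10204363, -0.25017085,  1.37831498])}
top {'intrinsics': array([[408.85058577,   0.        , 259.71722463],
       [  0.        , 408.85058577, 192.726529  ],
       [  0.        ,   0.        ,   1.        ]]), 'R': array([[-0.00396332, -0.99985008, -0.01685581],
       [-0.98436844,  0.00686881, -0.1759875 ],
       [ 0.17607689,  0.01589483, -0.98424808]]), 't': array([0.01983044, 0.48755925, 0.91179509])}
{'t': 0.1, 'joint_pos': array([ 9.92601979e-01,  3.13377644e-01,  1.49836259e+00,  6.28541979e-06,
        1.33101536e+00, -2.23386609e-01]), 'joint_velocities': array([-1.22584123e-03,  8.40371950e-05, -1.34091240e-03,  4.94977724e-04,
        1.16374106e-03, -1.74141288e-03]), 'joint_torque': array([ 2.19682741e-03, -4.12899828e+01, -2.60138118e+01, -1.90296187e-04,
        3.10830786e-03, -1.95330250e-05]), 'tcp_pos': array([0.18226228, 0.492097  , 0.23080014]), 'eef_rot': array([-5.54333066e-01, -3.09183288e+00,  1.67799480e-03]), 'ft_force': array([-0.00268624,  0.28330714,  0.51333051]), 'torque': array([-0.02902285,  0.03267442,  0.01552241]), 'finger_force': 0.0, 'grip_width': 1.002545695567687}
```

View pics/scene0.png

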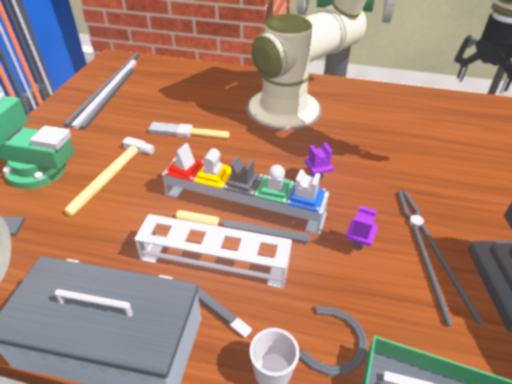

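View pics/top0.png

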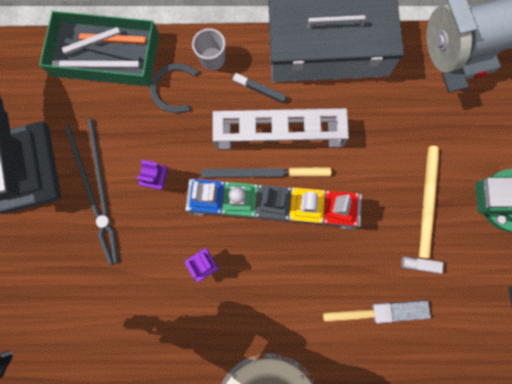

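The left-to-right order (+y is image left in the top view) is blue (205,196), green (238,199), bare dark (273,203), yellow (308,205), red (342,208). The job rack's four holes lie at about (233..328, 125). Things that could be mistaken for the targets: purple look-alikes at (152,175) and (202,264), against blue at (205,196), and the dark bare tool at (273,203). I'll check the choice in a close crop.

```bash
python3 - <<'E'
import cv2
a=cv2.imread("pics/top0.png")[95:235,180:370]
cv2.imwrite("pics/topc.png",cv2.resize(a,None,fx=4,fy=4,interpolation=cv2.INTER_CUBIC))
a=cv2.imread("pics/scene0.png")[135:290,130:335]
cv2.imwrite("pics/scenec.png",cv2.resize(a,None,fx=3.8,fy=3.8,interpolation=cv2.INTER_CUBIC))
E
```

```text
(no output)
```

View pics/topc.png

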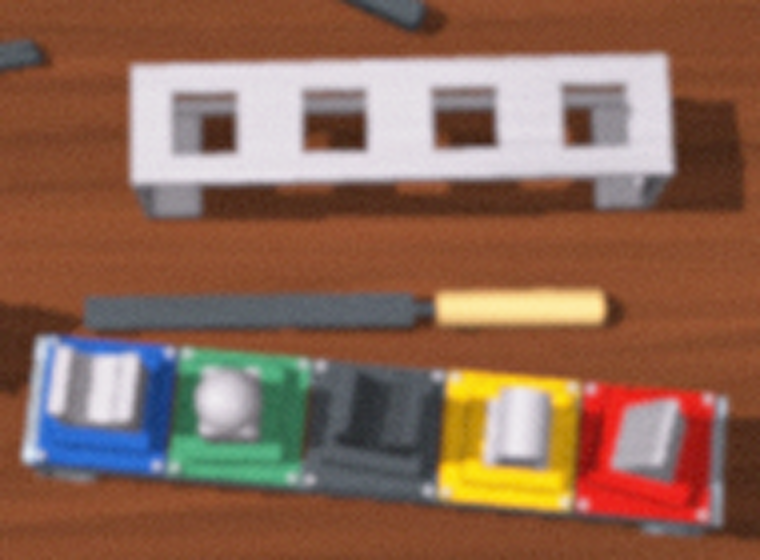

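View pics/scenec.png

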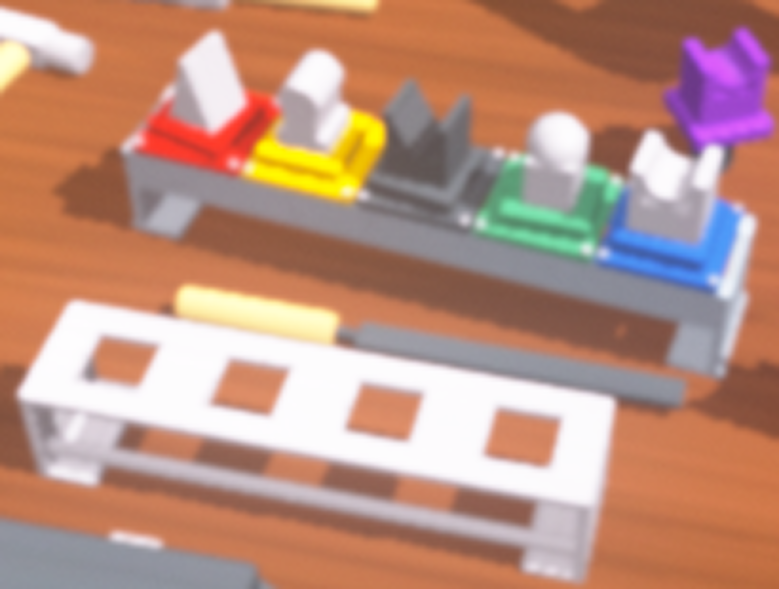

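The crops confirm it. The blue tool (tile at (205,196) in top) is the swage in the rack, and the purple ones stand on the bench. The painted tools stand in the order blue, green, (bare), yellow, red, each slightly turned. The job rack holes are clear.

```bash
cat > h.py <<'E'
import numpy as np,cv2
from workcell import camera_info
CI={n:camera_info(n) for n in("scene","top")}
def ray(n,p):
    c=CI[n]; d=c["R"].T@np.linalg.inv(c["intrinsics"])@np.array([*p,1.]); return -c["R"].T@c["t"],d/np.linalg.norm(d)
def plane(n,p,z):
    o,d=ray(n,p); return o+d*(z-o[2])/d[2]
def tri(ps,pt):
    o1,a=ray("scene",ps);o2,b=ray("top",pt)
    s=np.linalg.lstsq(np.c_[a,-b],o2-o1,rcond=None)[0]
    p,q=o1+a*s[0],o2+b*s[1]; return (p+q)/2,np.linalg.norm(p-q)
COL=dict(blue=(104,122),green=(60,92),yellow=(20,33),red=(0,7))
BOX=dict(scene=(160,140,330,232),top=(183,170,365,232))
def big(m):
    n,l,s,c=cv2.connectedComponentsWithStats(m.astype(np.uint8)); return l==1+np.argmax(s[1:,4])
def masks(im,n,k,box=None):
    h=cv2.cvtColor(im,cv2.COLOR_BGR2HSV); x0,y0,x1,y1=box or BOX[n]
    w=np.zeros(im.shape[:2],bool); w[y0:y1,x0:x1]=1
    lo,hi=COL[k]; c=(h[...,0]>=lo)&(h[...,0]<=hi)&(h[...,1]>(170 if k in("red","yellow") else 110))&(h[...,2]>60)&w
    if k=="red": c&=im[...,1]<60
    c=big(c); hull=cv2.convexHull(np.argwhere(c)[:,::-1].astype(np.int32))
    g=np.zeros(im.shape[:2],np.uint8); cv2.fillConvexPoly(g,hull,1)
    if n=="scene": # working end stands above the colour hull
        g|=np.roll(g,-14,0)
    s=(h[...,1]<75)&(h[...,2]>105)&(g>0)
    s=cv2.morphologyEx(s.astype(np.uint8),cv2.MORPH_OPEN,np.ones((3,3)))
    return c,big(s)
def cen(m): return np.argwhere(m)[:,::-1].mean(0)
E
python3 - <<'E'
from h import *
im={n:cv2.imread(f"pics/{n}0.png") for n in CI}
ov={n:im[n].copy() for n in CI}
for n in CI: print(n,"cam at",(-CI[n]["R"].T@CI[n]["t"]).round(3))
for k in COL:
    P={}
    for n in CI:
        c,s=masks(im[n],n,k); P[n]=cen(s); Q=cen(c)
        ov[n][c]=ov[n][c]//2; ov[n][s]=(255,0,255)
        if n=="top":
            rc=cv2.minAreaRect(np.argwhere(s)[:,::-1].astype(np.int32)); 
        print(k,n,"steel",P[n].round(1),s.sum(),"colour",Q.round(1),c.sum(),end=" | ")
    X,e=tri(P["scene"],P["top"]); print("\n  tri",X.round(4),"gap",e.round(4),"rect",np.round(rc[1],1),round(rc[2],1),"at z=.115",plane("top",P["top"],.115).round(4))
# rack plate: white mask
for n,(x0,y0,x1,y1),z in(("top",(205,100,355,150),.07),("scene",(130,210,295,290),.07)):
    h=cv2.cvtColor(im[n],cv2.COLOR_BGR2HSV)
    w=((h[...,1]<40)&(h[...,2]>(175 if n=="top" else 215))).astype(np.uint8); m=np.zeros_like(w); m[y0:y1,x0:x1]=w[y0:y1,x0:x1]
    cs,hi=cv2.findContours(m,cv2.RETR_CCOMP,cv2.CHAIN_APPROX_NONE)
    for c,q in zip(cs,hi[0]):
        if q[3]>=0 and cv2.contourArea(c)>60:
            M=cv2.moments(c); p=(M["m10"]/M["m00"],M["m01"]/M["m00"]); print(n,"hole",np.round(p,1),cv2.contourArea(c),plane(n,p,z).round(4))
    ov[n][m>0]=(0,255,255)
a=cv2.resize(ov["top"][95:235,180:370],None,fx=3,fy=3,interpolation=0); b=cv2.resize(ov["scene"][135:290,130:335],(570,290),interpolation=0)
o=np.zeros((420+165,800,3),np.uint8); cv2.imwrite("pics/ov.png",np.vstack([a[:300+120],b])[:600] if 0 else cv2.resize(np.vstack([a,b]),(476,592)))
E
```

```text
scene cam at [1.181 0.181 0.739]
top cam at [0.319 0.002 0.984]
blue scene steel [306.4 184.5] 565 colour [306.3 200.4] 429 | blue top steel [203.5 191.9] 394 colour [208.8 200.1] 521 | 
  tri [0.4783 0.1367 0.1117] gap 0.0031 rect [22.7 18.7] 3.6 at z=.115 [0.4775 0.1377 0.115 ]
green scene steel [274.4 177.7] 115 colour [273.2 191.8] 84 | green top steel [236.5 195.7] 311 colour [241.2 201.3] 559 | 
  tri [0.4702 0.0643 0.1092] gap 0.0047 rect [19. 17.] 90.0 at z=.115 [0.4687 0.0661 0.115 ]
yellow scene steel [212.1 162.8] 333 colour [214.4 176.9] 424 | yellow top steel [309.1 201.7] 276 colour [305.6 206.5] 659 | 
  tri [ 0.4553 -0.0901  0.1101] gap 0.0005 rect [19. 15.] 90.0 at z=.115 [ 0.4546 -0.0898  0.115 ]
red scene steel [184.  156.4] 200 colour [184.8 170.6] 165 | red top steel [342.2 204.5] 253 colour [339.9 209.3] 630 | 
  tri [ 0.4487 -0.1615  0.1103] gap 0.0003 rect [14.3 19.4] 14.0 at z=.115 [ 0.448  -0.1605  0.115 ]
top hole [230.8 125.4] 283.5 [0.6437 0.0838 0.07  ]
top hole [295.7 124.2] 278.0 [ 0.645 -0.068  0.07 ]
top hole [263.2 124.7] 287.0 [0.6446 0.008  0.07  ]
top hole [328.  123.3] 286.5 [ 0.6465 -0.1434  0.07  ]
scene hole [267.1 249.7] 266.0 [0.6451 0.084  0.07  ]
scene hole [230.8 243. ] 256.0 [0.6458 0.0085 0.07  ]
scene hole [195.4 236.4] 237.0 [ 0.6466 -0.0672  0.07  ]
scene hole [161.  229.8] 213.5 [ 0.6465 -0.1434  0.07  ]
```

View pics/ov.png

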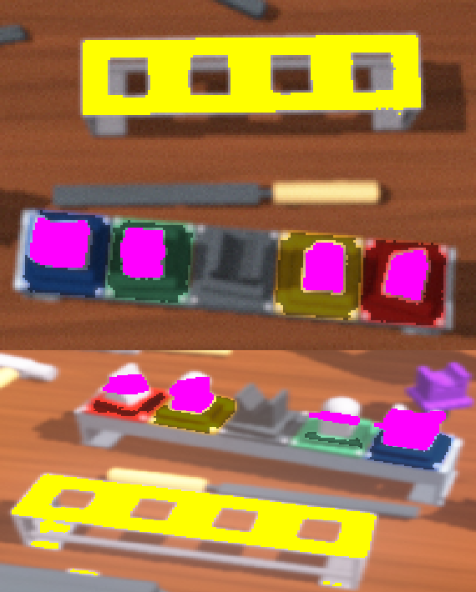

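The masks hit the working ends and the plate well. The hole centres from the two views agree to about 1 mm at z = 0.070. The tool centres triangulate to z of about 0.11 (mid working end), as expected. Next I measure the yaws.

```bash
python3 - <<'E'
from h import *
im=cv2.imread("pics/top0.png"); tiles=[]
g=cv2.GaussianBlur(cv2.cvtColor(im,cv2.COLOR_BGR2GRAY).astype(np.float32),(0,0),1)
gx,gy=cv2.Sobel(g,-1,1,0),cv2.Sobel(g,-1,0,1); mag=np.hypot(gx,gy); ang=np.arctan2(gy,gx)
for k in COL:
    c,s=masks(im,"top",k); d=cv2.dilate(s.astype(np.uint8),np.ones((5,5)))>0
    q=(mag[d]**2*np.exp(4j*ang[d])).sum(); print(k,"steel edge dir mod90",round(np.degrees(np.angle(q))/4,1),"coh",round(abs(q)/(mag[d]**2).sum(),2),end="  ")
    x,y=cen(s).astype(int); rim=(cv2.dilate(c.astype(np.uint8),np.ones((3,3)))>0)&~d
    a=im[y-20:y+24,x-22:x+22]; a=cv2.convertScaleAbs(a,alpha=1.2); tiles.append(cv2.resize(a,(396,296*396//296//1)[:2] if 0 else (300,300),interpolation=cv2.INTER_CUBIC))
    print("crop origin",x-22,y-20)
cv2.imwrite("pics/tools.png",np.vstack([np.hstack(tiles[:2]),np.hstack(tiles[2:])])[:600])
# hole height, triangulated
for a,b in(((267.1,249.7),(230.8,125.4)),((230.8,243.),(263.2,124.7)),((195.4,236.4),(295.7,124.2)),((161,229.8),(328,123.3))): print(tri(a,b))
E
```

```text
blue steel edge dir mod90 5.7 coh 0.61  crop origin 181 171
green steel edge dir mod90 -0.7 coh 0.38  crop origin 214 175
yellow steel edge dir mod90 5.2 coh 0.64  crop origin 287 181
red steel edge dir mod90 9.0 coh 0.56  crop origin 320 184
(array([0.64402399, 0.08388071, 0.06872456]), np.float64(0.00014560456389492947))
(array([0.64491025, 0.00809012, 0.06880218]), np.float64(0.0002737203920562639))
(array([ 0.64541363, -0.06794774,  0.06866268]), np.float64(0.0003171406552904918))
(array([ 0.64648986, -0.1433842 ,  0.06986935]), np.float64(5.697746011192151e-05))
```

View pics/tools.png

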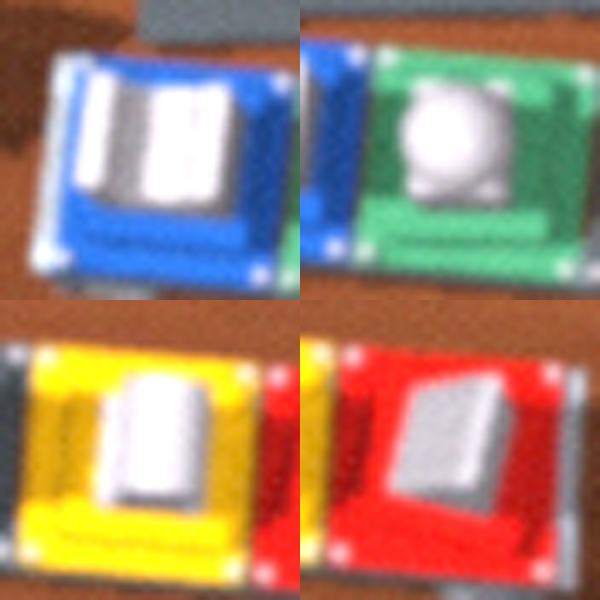

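The tiles show blue, green and yellow turned about -5, -1 and -5 degrees, and red about -13. I pick the working-end centres from the visible corners at their known planes and compare them with the triangulation.

```bash
cat >> h.py <<'E'
from scipy.spatial.transform import Rotation as Ro
def go(X,yaw,cmd=None):
    """offset cm in tool axes and turn deg so that gripper y lies along yaw (mod 180), pointing down"""
    from workcell import r
    o=r.get_obs(); R=Ro.from_rotvec(o["eef_rot"]); p=o["tcp_pos"]; M=R.as_matrix()
    best=None
    for f in(0,180):
        a=np.radians(yaw+f); y=np.array([np.cos(a),np.sin(a),0]); z=np.array([0,0,-1.]); T=np.c_[np.cross(y,z),y,z]
        d=(R.inv()*Ro.from_matrix(T)).as_rotvec(degrees=True)
        if best is None or np.linalg.norm(d)<np.linalg.norm(best): best=d
    print("off cm",(M.T@(np.array(X)-p)*100).round(2),"rot deg",best.round(1))
E
python3 - <<'E'
from h import *
for k,p,z in(("blue",(202.8,190.6),.134),("green",(237,195.5),.122),("yellow",(310.3,199.9),.13),("red",(341.6,205.2),.088)): print(k,plane("top",p,z).round(4))
from workcell import r
o=r.get_obs();M=Ro.from_rotvec(o["eef_rot"]).as_matrix();print(M.round(3),o["tcp_pos"])
go([.477,.137,.18],-5)
E
```

```text
blue [0.4769 0.1363 0.134 ]
green [0.4679 0.0646 0.122 ]
yellow [ 0.456  -0.0909  0.13  ]
red [ 0.4505 -0.1641  0.088 ]
[[-0.938  0.347 -0.001]
 [ 0.347  0.938 -0.001]
 [ 0.    -0.001 -1.   ]] [0.18226228 0.492097   0.23080014]
off cm [-39.98 -23.05   5.1 ] rot deg [-0.1  0.  74.7]
```

```bash
python3 -m jog '{"offset": [[-40,-23,0],[-40,-23,0],[-40,-23,0],[-40,-23,0],[-40,-23,0],[-40,-23,0],[-40,-23,0],[-40,-23,0]], "delta_rot": [[0,0,75],[0,0,75],[0,0,75],[0,0,75],[0,0,75],[0,0,75],[0,0,75],[0,0,75]], "grip": [0,0,0,0,0,0,0,0]}' 60; python3 -c "
from h import *
go([.477,.1365,.231],-5)"
```

```text
t: 0.77
tcp_pos: [0.3964, 0.2342, 0.2312]
eef_rot: [-1.977, -2.442, 0.0]
ft_force: [0.7, 0.7, 0.1]
grip_width: 1.004
finger_force: 0.0
off cm [-11.24   5.85   0.02] rot deg [-0. -0. 17.]
```

```bash
python3 -m jog '{"offset": [[-11.2,5.8,0],[-11.2,5.8,0],[-11.2,5.8,0],[-11.2,5.8,2],[-11.2,5.8,4],[-11.2,5.8,5],[-11.2,5.8,5],[-11.2,5.8,5]], "delta_rot": [[0,0,17],[0,0,17],[0,0,17],[0,0,17],[0,0,17],[0,0,17],[0,0,17],[0,0,17]], "grip": [0,0,0,0,0,0,0,0]}'; python3 -c "
from h import *
go([.477,.1365,.093],-5)"
```

```text
t: 1.43
tcp_pos: [0.4762, 0.1395, 0.1816]
eef_rot: [-2.308, -2.131, 0.0]
ft_force: [1.0, -0.0, 0.2]
grip_width: 0.998
finger_force: 0.0
off cm [-0.29  0.11  8.86] rot deg [-0.   0.   0.4]
```

```bash
python3 -m jog '{"offset": [[-0.3,0.1,1],[-0.3,0.1,3],[-0.3,0.1,5],[-0.3,0.1,7],[-0.3,0.1,8.4],[-0.3,0.1,8.8],[-0.3,0.1,8.8],[-0.3,0.1,8.8]], "delta_rot": [[0,0,0],[0,0,0],[0,0,0],[0,0,0],[0,0,0],[0,0,0],[0,0,0],[0,0,0]], "grip": [0,0,0,0,0,0,0,0]}'; python3 - <<'E'
from h import *
from workcell import capture
go([.477,.1365,.093],-5)
cv2.imwrite("pics/g1.png",cv2.resize(capture("scene")[100:250,230:400,::-1],None,fx=4,fy=4))
E
```

```text
t: 2.1
tcp_pos: [0.4776, 0.1362, 0.0941]
eef_rot: [2.308, 2.13, 0.002]
ft_force: [0.3, -0.7, 0.9]
grip_width: 1.002
finger_force: 0.0
off cm [ 0.03 -0.06  0.11] rot deg [ 0.1 -0.   0.4]
```

View pics/g1.png

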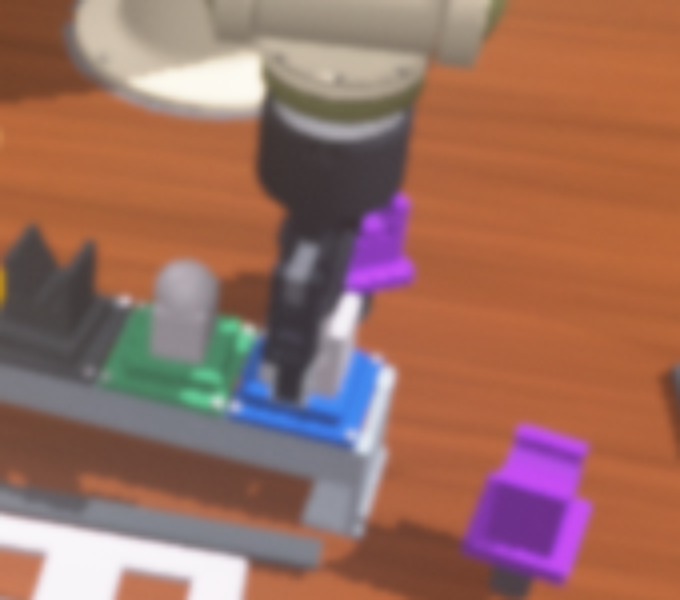

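The finger stands in front of the blue working end, clear of the neighbours and of the shoulder. Closing the gripper and lifting.

```bash
python3 -m jog '{"offset": [[0,0,0],[0,0,0],[0,0,0],[0,0,0],[0,0,0],[0,0,0],[0,0,0],[0,0,0]], "delta_rot": [[0,0,0],[0,0,0],[0,0,0],[0,0,0],[0,0,0],[0,0,0],[0,0,0],[0,0,0]], "grip": [0.8,0.8,0.8,0.8,0.8,0.8,0.8,0.8]}' 80;  python3 -m jog '{"offset": [[0,0,-0.5],[0,0,-1.5],[0,0,-3],[0,0,-5],[0,0,-7],[0,0,-7.5],[0,0,-7.5],[0,0,-7.5]], "delta_rot": [[0,0,0],[0,0,0],[0,0,0],[0,0,0],[0,0,0],[0,0,0],[0,0,0],[0,0,0]], "grip": [0.8,0.8,0.8,0.8,0.8,0.8,0.8,0.8]}'; python3 - <<'E'
from h import *
go([.6443,.0841,.168],.5)
E
```

```text
t: 2.82
tcp_pos: [0.4772, 0.1361, 0.0939]
eef_rot: [2.309, 2.13, 0.001]
ft_force: [-2.6, -1.2, 6.2]
grip_width: 0.405
finger_force: 80.7
t: 3.48
tcp_pos: [0.4765, 0.136, 0.1674]
eef_rot: [-2.309, -2.129, 0.002]
ft_force: [-0.6, -0.1, -8.0]
grip_width: 0.409
finger_force: 80.8
off cm [-3.82 17.14 -0.08] rot deg [-0.1  0.  -5.1]
```

```bash
python3 -m jog '{"offset": [[-0.8,3.5,0],[-1.6,7,0],[-2.4,10.5,0],[-3.1,14,0],[-3.6,16.2,0],[-3.8,17.1,0],[-3.8,17.1,0],[-3.8,17.1,0]], "delta_rot": [[0,0,-1],[0,0,-2],[0,0,-3],[0,0,-4],[0,0,-5],[0,0,-5],[0,0,-5],[0,0,-5]], "grip": [0.8,0.8,0.8,0.8,0.8,0.8,0.8,0.8]}'; python3 - <<'E'
from h import *
from workcell import capture
go([.6443,.0841,.088],.5)
a=capture("scene")[:,:,::-1].copy(); cv2.imwrite("pics/p1f.png",a); cv2.imwrite("pics/p1.png",cv2.resize(a[120:300,130:340],None,fx=3.3,fy=3.3))
b=capture("top")[:,:,::-1].copy(); cv2.imwrite("pics/p1top.png",b)
E
```

```text
t: 4.15
tcp_pos: [0.6436, 0.0844, 0.166]
eef_rot: [-2.212, -2.226, 0.004]
ft_force: [0.5, -0.8, -8.2]
grip_width: 0.405
finger_force: 82.2
off cm [-0.04  0.1   7.8 ] rot deg [-0.2 -0.  -0.1]
```

View pics/p1.png

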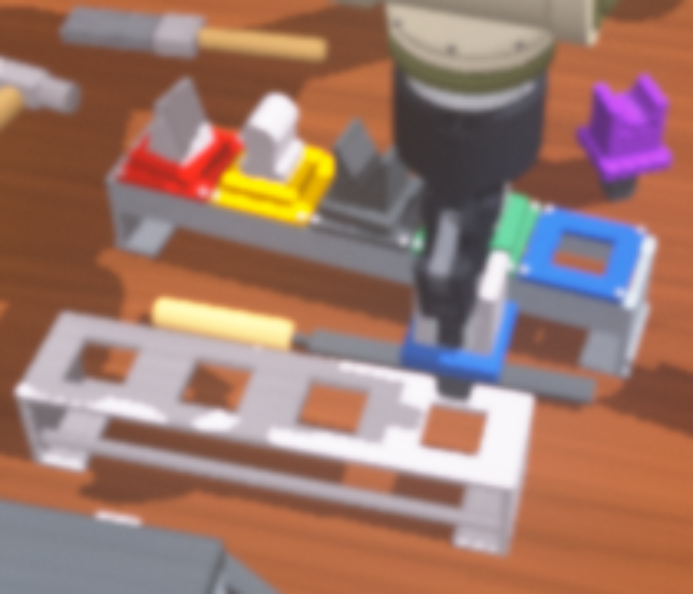

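```bash
python3 - <<'E'
from h import *
c=CI["scene"]
for X in([.6545,.0841,.106],[.6545,.0731,.106],[.6545,.0951,.106],[.672,.112,.148],[.672,.056,.148]):
    q=c["intrinsics"]@(c["R"]@np.array(X)+c["t"]); p=q[:2]/q[2]; print(X,p.round(1),((p-[130,120])*3.3+1.15).round(0))
E
```

```text
[0.6545, 0.0841, 0.106] [266.6 241.5] [452. 402.]
[0.6545, 0.0731, 0.106] [261.1 240.5] [434. 399.]
[0.6545, 0.0951, 0.106] [272.2 242.6] [470. 406.]
[0.672, 0.112, 0.148] [280.1 236.6] [497. 386.]
[0.672, 0.056, 0.148] [250.4 231. ] [398. 368.]
```

```bash
python3 -m jog '{"offset": [[-0.2,0.1,0.5],[-0.2,0.1,2],[-0.2,0.1,3.5],[-0.2,0.1,5],[-0.2,0.1,6.3],[-0.2,0.1,7],[-0.2,0.1,7.4],[-0.2,0.1,7.4]], "delta_rot": [[0,0,0],[0,0,0],[0,0,0],[0,0,0],[0,0,0],[0,0,0],[0,0,0],[0,0,0]], "grip": [0.8,0.8,0.8,0.8,0.8,0.8,0.8,0.8]}'; python3 -m jog '{"offset": [[0,0,0.1],[0,0,0.2],[0,0,0.3],[0,0,0.4],[0,0,0.4],[0,0,0.4],[0,0,0.4],[0,0,0.4]], "delta_rot": [[0,0,0],[0,0,0],[0,0,0],[0,0,0],[0,0,0],[0,0,0],[0,0,0],[0,0,0]], "grip": [0.8,0.8,0.8,0.8,0.8,0.8,0.8,0.8]}'
```

```text
t: 4.92
tcp_pos: [0.645, 0.0825, 0.0937]
eef_rot: [-2.213, -2.228, 0.001]
ft_force: [-0.5, 0.8, -7.6]
grip_width: 0.408
finger_force: 82.3
t: 5.58
tcp_pos: [0.6455, 0.0824, 0.0904]
eef_rot: [2.214, 2.229, 0.0]
ft_force: [0.4, 0.8, -8.9]
grip_width: 0.407
finger_force: 82.3
```

```bash
python3 -m jog '{"offset": [[0,0,0.1],[0,0,0.2],[0,0,0.2],[0,0,0.2],[0,0,0.2],[0,0,0.2],[0,0,0.2],[0,0,0.2]], "delta_rot": [[0,0,0],[0,0,0],[0,0,0],[0,0,0],[0,0,0],[0,0,0],[0,0,0],[0,0,0]], "grip": [0.8,0.8,0.7,0.5,0.4,0.2,0,0]}';python3 -m jog '{"offset": [[0,0,0],[0,0,-2],[0,0,-5],[0,0,-8],[0,0,-10],[0,0,-10],[0,0,-10],[0,0,-10]], "delta_rot": [[0,0,0],[0,0,0],[0,0,0],[0,0,0],[0,0,0],[0,0,0],[0,0,0],[0,0,0]], "grip": [0,0,0,0,0,0,0,0]}'; python3 - <<'E'
from h import *
go([.4685,.0647,.189],-2)
E
```

```text
t: 6.25
tcp_pos: [0.6458, 0.0824, 0.0889]
eef_rot: [2.213, 2.228, 0.001]
ft_force: [-1.2, 0.6, 0.4]
grip_width: 0.988
finger_force: 0.0
t: 6.92
tcp_pos: [0.645, 0.0824, 0.1872]
eef_rot: [-2.213, -2.228, 0.002]
ft_force: [-0.5, -0.5, -0.6]
grip_width: 1.002
finger_force: 0.0
off cm [ -1.66 -17.66  -0.15] rot deg [-0.1 -0.   2.4]
```

Next, move to green, then check both blue's seating and the approach.

```bash
python3 -m jog '{"offset": [[-0.3,-3.5,0],[-0.7,-7,0],[-1,-10.5,0],[-1.4,-14,0],[-1.6,-16.5,0],[-1.7,-17.6,0],[-1.7,-17.6,0],[-1.7,-17.6,0]], "delta_rot": [[0,0,0],[0,0,1],[0,0,1],[0,0,2],[0,0,2],[0,0,2],[0,0,2],[0,0,2]], "grip": [0,0,0,0,0,0,0,0]}'; python3 - <<'E'
from h import *
from workcell import capture
go([.4685,.0647,.093],-2)
a=capture("scene")[:,:,::-1].copy(); b=capture("top")[:,:,::-1].copy()
cv2.imwrite("pics/q1.png",np.hstack([cv2.resize(a[130:290,130:340],(400,305)),cv2.resize(b[90:240,175:365],(400,305))]))
E
```

```text
t: 7.58
tcp_pos: [0.4695, 0.0642, 0.1878]
eef_rot: [-2.253, -2.189, 0.001]
ft_force: [0.8, -0.4, -0.1]
grip_width: 0.995
finger_force: 0.0
off cm [ 0.04 -0.09  9.48] rot deg [-0.  -0.   0.4]
```

View pics/q1.png

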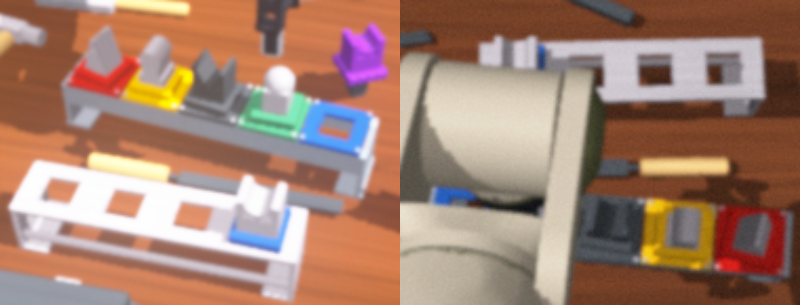

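Blue stands flat in the leftmost job hole (scene crop, (262,215)). Next is green.

```bash
python3 -m jog '{"offset": [[0,0,1],[0,-0.1,3],[0,-0.1,5],[0,-0.1,7],[0,-0.1,8.5],[0,-0.1,9.3],[0,-0.1,9.4],[0,-0.1,9.4]], "delta_rot": [[0,0,0],[0,0,0],[0,0,0],[0,0,0],[0,0,0],[0,0,0],[0,0,0],[0,0,0]], "grip": [0,0,0,0,0,0,0,0]}'; python3 -m jog '{"offset": [[0,0,0],[0,0,0],[0,0,0],[0,0,0],[0,0,0],[0,0,0],[0,0,0],[0,0,0]], "delta_rot": [[0,0,0],[0,0,0],[0,0,0],[0,0,0],[0,0,0],[0,0,0],[0,0,0],[0,0,0]], "grip": [0.8,0.8,0.8,0.8,0.8,0.8,0.8,0.8]}' 80;  python3 -m jog '{"offset": [[0,0,-0.5],[0,0,-1.5],[0,0,-3],[0,0,-5],[0,0,-7],[0,0,-7.5],[0,0,-7.5],[0,0,-7.5]], "delta_rot": [[0,0,0],[0,0,0],[0,0,0],[0,0,0],[0,0,0],[0,0,0],[0,0,0],[0,0,0]], "grip": [0.8,0.8,0.8,0.8,0.8,0.8,0.8,0.8]}'; python3 - <<'E'
from h import *
go([.645,.0082,.168],.5)
E
```

```text
t: 8.35
tcp_pos: [0.4689, 0.0643, 0.0942]
eef_rot: [-2.252, -2.19, 0.0]
ft_force: [0.3, -0.0, 0.1]
grip_width: 0.999
finger_force: 0.0
t: 9.02
tcp_pos: [0.4689, 0.0642, 0.095]
eef_rot: [2.252, 2.189, 0.001]
ft_force: [-0.7, 0.8, 5.9]
grip_width: 0.404
finger_force: 81.7
t: 9.68
tcp_pos: [0.468, 0.0643, 0.1686]
eef_rot: [-2.252, -2.189, 0.001]
ft_force: [-0.2, -0.2, -8.0]
grip_width: 0.411
finger_force: 81.0
off cm [-5.11 17.85  0.03] rot deg [-0.1 -0.  -2.1]
```

```bash
python3 -m jog '{"offset": [[-0.6,3.5,0],[-1.5,7,0],[-2.6,10.5,0],[-3.8,14,0],[-4.7,16.7,0],[-5.1,17.8,0],[-5.1,17.8,0],[-5.1,17.8,0]], "delta_rot": [[0,0,0],[0,0,-1],[0,0,-1],[0,0,-2],[0,0,-2],[0,0,-2],[0,0,-2],[0,0,-2]], "grip": [0.8,0.8,0.8,0.8,0.8,0.8,0.8,0.8]}'; python3 - <<'E'
from h import *
from workcell import capture
go([.645,.0082,.09],.5)
a=capture("scene")[:,:,::-1].copy()
c=CI["scene"]
for X in([.6665,.0082,.107],[.656,.0082,.107],[.673,.036,.149],[.673,-.02,.149]):
    q=c["intrinsics"]@(c["R"]@np.array(X)+c["t"]); p=q[:2]/q[2]; print(X,((p-[150,170])*5+2).round(0))
cv2.imwrite("pics/p2.png",cv2.resize(a[170:280,150:300],None,fx=5,fy=5,interpolation=cv2.INTER_CUBIC))
E
```

```text
t: 10.35
tcp_pos: [0.6444, 0.0082, 0.1667]
eef_rot: [-2.212, -2.226, 0.004]
ft_force: [-0.0, 0.4, -6.5]
grip_width: 0.408
finger_force: 82.5
off cm [-0.01  0.09  7.67] rot deg [-0.2 -0.  -0.1]
[0.6665, 0.0082, 0.107] [388. 345.]
[0.656, 0.0082, 0.107] [395. 325.]
[0.673, 0.036, 0.149] [451. 298.]
[0.673, -0.02, 0.149] [307. 271.]
```

View pics/p2.png

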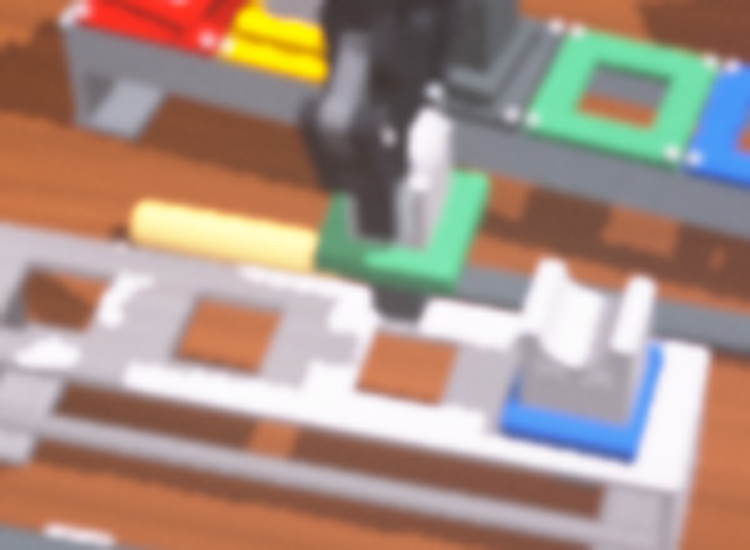

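Green hangs level with its shank at (398,315), just above its hole, about 2 mm toward +y. I'll correct that while lowering.

```bash
python3 -m jog '{"offset": [[-0.1,0.1,0.5],[-0.2,0.1,2],[-0.2,0.1,3.5],[-0.2,0.1,5],[-0.2,0.1,6.3],[-0.2,0.1,7],[-0.2,0.1,7.4],[-0.2,0.1,7.4]], "delta_rot": [[0,0,0],[0,0,0],[0,0,0],[0,0,0],[0,0,0],[0,0,0],[0,0,0],[0,0,0]], "grip": [0.8,0.8,0.8,0.8,0.8,0.8,0.8,0.8]}'; python3 -m jog '{"offset": [[0,0,0.1],[0,0,0.2],[0,0,0.3],[0,0,0.4],[0,0,0.5],[0,0,0.5],[0,0,0.5],[0,0,0.5]], "delta_rot": [[0,0,0],[0,0,0],[0,0,0],[0,0,0],[0,0,0],[0,0,0],[0,0,0],[0,0,0]], "grip": [0.8,0.8,0.8,0.8,0.8,0.8,0.8,0.8]}'
```

```text
t: 11.07
tcp_pos: [0.6456, 0.0065, 0.0947]
eef_rot: [-2.213, -2.228, 0.001]
ft_force: [0.0, 0.2, -6.7]
grip_width: 0.409
finger_force: 82.5
t: 11.73
tcp_pos: [0.6461, 0.0063, 0.0903]
eef_rot: [2.214, 2.229, 0.0]
ft_force: [-0.7, -0.2, -7.5]
grip_width: 0.402
finger_force: 82.5
```

```bash
python3 -m jog '{"offset": [[0,0,0.1],[0,0,0.1],[0,0,0.1],[0,0,0.1],[0,0,0.1],[0,0,0.1],[0,0,0.1],[0,0,0.1]], "delta_rot": [[0,0,0],[0,0,0],[0,0,0],[0,0,0],[0,0,0],[0,0,0],[0,0,0],[0,0,0]], "grip": [0.8,0.8,0.7,0.5,0.4,0.2,0,0]}';python3 -m jog '{"offset": [[0,0,0],[0,0,-2],[0,0,-5],[0,0,-8],[0,0,-10],[0,0,-10],[0,0,-10],[0,0,-10]], "delta_rot": [[0,0,0],[0,0,0],[0,0,0],[0,0,0],[0,0,0],[0,0,0],[0,0,0],[0,0,0]], "grip": [0,0,0,0,0,0,0,0]}'; python3 - <<'E'
from h import *
go([.4555,-.0905,.19],-5)
E
```

```text
t: 12.4
tcp_pos: [0.6463, 0.0062, 0.0898]
eef_rot: [2.214, 2.228, 0.001]
ft_force: [-1.0, -0.4, 0.9]
grip_width: 0.986
finger_force: 0.0
t: 13.07
tcp_pos: [0.6456, 0.0063, 0.1881]
eef_rot: [-2.213, -2.228, 0.002]
ft_force: [-0.4, 0.4, -0.2]
grip_width: 0.997
finger_force: 0.0
off cm [ -9.56 -19.07  -0.16] rot deg [-0.1 -0.   5.4]
```

```bash
python3 -m jog '{"offset": [[-1.7,-3.5,0],[-3.4,-7,0],[-5.1,-10.5,0],[-6.8,-14,0],[-8.3,-17,0],[-9.3,-18.5,0],[-9.6,-19.1,0],[-9.6,-19.1,0]], "delta_rot": [[0,0,1],[0,0,2],[0,0,3],[0,0,4],[0,0,5],[0,0,5],[0,0,5],[0,0,5]], "grip": [0,0,0,0,0,0,0,0]}'; python3 - <<'E'
from h import *
from workcell import capture
go([.4555,-.0905,.094],-5)
a=capture("scene")[:,:,::-1].copy(); b=capture("top")[:,:,::-1].copy()
cv2.imwrite("pics/q2.png",np.hstack([cv2.resize(a[130:290,130:340],(400,305)),cv2.resize(b[90:240,175:365],(400,305))]))
E
```

```text
t: 13.73
tcp_pos: [0.4548, -0.0913, 0.1887]
eef_rot: [-2.31, -2.127, 0.001]
ft_force: [0.5, -0.4, -0.1]
grip_width: 0.999
finger_force: 0.0
off cm [0.08 0.07 9.47] rot deg [-0.1 -0.   0.3]
```

View pics/q2.png

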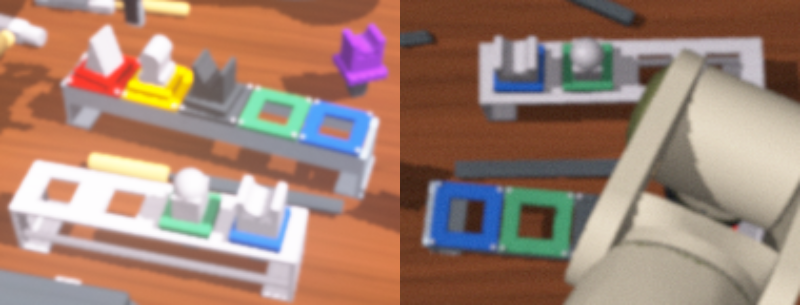

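Green and blue are both seated flat in the two left holes. Next is yellow.

```bash
python3 -m jog '{"offset": [[0.1,0,1],[0.1,0.1,3],[0.1,0.1,5],[0.1,0.1,7],[0.1,0.1,8.5],[0.1,0.1,9.2],[0.1,0.1,9.4],[0.1,0.1,9.4]], "delta_rot": [[0,0,0],[0,0,0],[0,0,0],[0,0,0],[0,0,0],[0,0,0],[0,0,0],[0,0,0]], "grip": [0,0,0,0,0,0,0,0]}'; python3 -m jog '{"offset": [[0,0,0],[0,0,0],[0,0,0],[0,0,0],[0,0,0],[0,0,0],[0,0,0],[0,0,0]], "delta_rot": [[0,0,0],[0,0,0],[0,0,0],[0,0,0],[0,0,0],[0,0,0],[0,0,0],[0,0,0]], "grip": [0.8,0.8,0.8,0.8,0.8,0.8,0.8,0.8]}' 80;  python3 -m jog '{"offset": [[0,0,-0.5],[0,0,-1.5],[0,0,-3],[0,0,-5],[0,0,-7],[0,0,-7.5],[0,0,-7.5],[0,0,-7.5]], "delta_rot": [[0,0,0],[0,0,0],[0,0,0],[0,0,0],[0,0,0],[0,0,0],[0,0,0],[0,0,0]], "grip": [0.8,0.8,0.8,0.8,0.8,0.8,0.8,0.8]}'; python3 - <<'E'
from h import *
go([.6455,-.0685,.168],.5)
E
```

```text
t: 14.5
tcp_pos: [0.4572, -0.0898, 0.0951]
eef_rot: [-2.308, -2.131, 0.0]
ft_force: [-0.4, 0.5, 0.8]
grip_width: 1.003
finger_force: 0.0
t: 15.17
tcp_pos: [0.4567, -0.0902, 0.0959]
eef_rot: [2.309, 2.13, -0.0]
ft_force: [-1.9, 1.3, 5.5]
grip_width: 0.414
finger_force: 81.5
t: 15.83
tcp_pos: [0.4562, -0.0898, 0.1692]
eef_rot: [-2.308, -2.129, 0.001]
ft_force: [-0.1, 0.1, -7.4]
grip_width: 0.411
finger_force: 81.2
off cm [ 3.65 18.69  0.1 ] rot deg [-0.1 -0.  -5.1]
```

```bash
python3 -m jog '{"offset": [[0.7,3.5,0],[1.4,7,0],[2.1,10.5,0],[2.8,14,0],[3.3,17,0],[3.5,18.2,0],[3.6,18.7,0],[3.6,18.7,0]], "delta_rot": [[0,0,0],[0,0,-1],[0,0,-2],[0,0,-3],[0,0,-4],[0,0,-5],[0,0,-5],[0,0,-5]], "grip": [0.8,0.8,0.8,0.8,0.8,0.8,0.8,0.8]}'; python3 - <<'E'
from h import *
from workcell import capture
go([.6455,-.0685,.09],.5)
a=capture("scene")[:,:,::-1].copy()
c=CI["scene"]
for X in([.656,-.068,.107],[.673,-.04,.149],[.673,-.096,.149]):
    q=c["intrinsics"]@(c["R"]@np.array(X)+c["t"]); p=q[:2]/q[2]; print(X,((p-[130,170])*5+2).round(0))
cv2.imwrite("pics/p3.png",cv2.resize(a[170:280,130:280],None,fx=5,fy=5,interpolation=cv2.INTER_CUBIC))
E
```

```text
t: 16.5
tcp_pos: [0.6459, -0.069, 0.1678]
eef_rot: [-2.212, -2.226, 0.003]
ft_force: [0.3, 0.2, -7.2]
grip_width: 0.412
finger_force: 83.5
off cm [ 0.04 -0.01  7.78] rot deg [-0.2 -0.1 -0.1]
[0.656, -0.068, 0.107] [311. 290.]
[0.673, -0.04, 0.149] [356. 261.]
[0.673, -0.096, 0.149] [217. 235.]
```

View pics/p3.png

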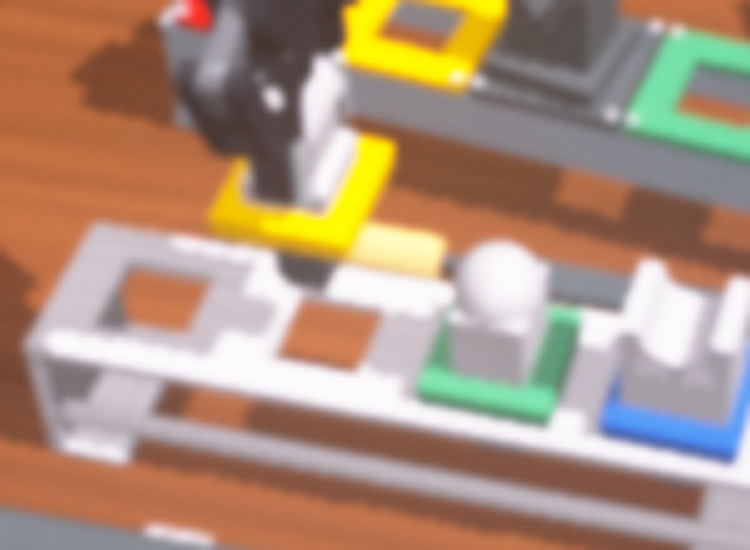

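Yellow hangs about 2–3 mm toward -y (its shank is at (305,280)). I'll correct +y while lowering.

```bash
python3 -m jog '{"offset": [[0.1,0,0.5],[0.3,0,2],[0.3,0,3.5],[0.3,0,5],[0.3,0,6.3],[0.3,0,7],[0.3,0,7.5],[0.3,0,7.5]], "delta_rot": [[0,0,0],[0,0,0],[0,0,0],[0,0,0],[0,0,0],[0,0,0],[0,0,0],[0,0,0]], "grip": [0.8,0.8,0.8,0.8,0.8,0.8,0.8,0.8]}'; python3 -m jog '{"offset": [[0,0,0.1],[0,0,0.2],[0,0,0.3],[0,0,0.4],[0,0,0.5],[0,0,0.5],[0,0,0.5],[0,0,0.5]], "delta_rot": [[0,0,0],[0,0,0],[0,0,0],[0,0,0],[0,0,0],[0,0,0],[0,0,0],[0,0,0]], "grip": [0.8,0.8,0.8,0.8,0.8,0.8,0.8,0.8]}'
```

```text
t: 17.22
tcp_pos: [0.6454, -0.0662, 0.0946]
eef_rot: [-2.214, -2.227, 0.001]
ft_force: [0.7, -0.1, -7.0]
grip_width: 0.407
finger_force: 83.6
t: 17.88
tcp_pos: [0.6461, -0.0663, 0.0904]
eef_rot: [2.214, 2.229, 0.0]
ft_force: [-1.3, -0.2, -6.5]
grip_width: 0.41
finger_force: 83.6
```

```bash
python3 -m jog '{"offset": [[0,0,0.1],[0,0,0.1],[0,0,0.1],[0,0,0.1],[0,0,0.1],[0,0,0.1],[0,0,0.1],[0,0,0.1]], "delta_rot": [[0,0,0],[0,0,0],[0,0,0],[0,0,0],[0,0,0],[0,0,0],[0,0,0],[0,0,0]], "grip": [0.8,0.8,0.7,0.5,0.4,0.2,0,0]}';python3 -m jog '{"offset": [[0,0,0],[0,0,-2],[0,0,-5],[0,0,-8],[0,0,-10],[0,0,-10],[0,0,-10],[0,0,-10]], "delta_rot": [[0,0,0],[0,0,0],[0,0,0],[0,0,0],[0,0,0],[0,0,0],[0,0,0],[0,0,0]], "grip": [0,0,0,0,0,0,0,0]}'; python3 - <<'E'
from h import *
go([.4500,-.163,.19],-13)
E
```

```text
t: 18.55
tcp_pos: [0.6462, -0.0663, 0.0895]
eef_rot: [2.214, 2.228, 0.0]
ft_force: [-0.7, -0.4, 1.0]
grip_width: 0.988
finger_force: 0.0
t: 19.22
tcp_pos: [0.6456, -0.0661, 0.1881]
eef_rot: [-2.213, -2.228, 0.001]
ft_force: [0.1, 0.7, -0.6]
grip_width: 0.998
finger_force: 0.0
off cm [ -9.56 -19.63  -0.16] rot deg [-0.1 -0.  13.4]
```

```bash
python3 -m jog '{"offset": [[-1.7,-3.5,0],[-3.4,-7,0],[-5.1,-10.5,0],[-6.8,-14,0],[-8.3,-17,0],[-9.3,-19,0],[-9.6,-19.6,0],[-9.6,-19.6,0]], "delta_rot": [[0,0,2],[0,0,4],[0,0,6],[0,0,8],[0,0,10],[0,0,12],[0,0,13],[0,0,13]], "grip": [0,0,0,0,0,0,0,0]}'; python3 - <<'E'
from h import *
from workcell import capture
go([.45,-.163,.094],-13)
a=capture("scene")[:,:,::-1].copy(); b=capture("top")[:,:,::-1].copy()
cv2.imwrite("pics/q3.png",np.hstack([cv2.resize(a[130:290,130:340],(400,305)),cv2.resize(b[90:240,175:365],(400,305))]))
E
```

```text
t: 19.88
tcp_pos: [0.4497, -0.1639, 0.1887]
eef_rot: [-2.453, -1.96, 0.001]
ft_force: [-0.7, -1.1, 0.1]
grip_width: 0.997
finger_force: 0.0
off cm [0.09 0.02 9.47] rot deg [-0.1 -0.   0.2]
```

View pics/q3.png

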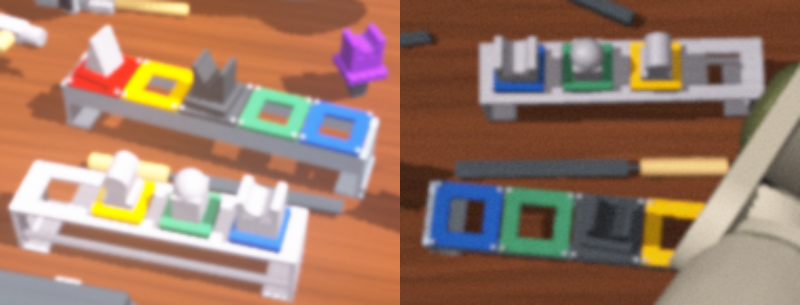

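Three are seated, and the bare tool is untouched. Last is red.

```bash
python3 -m jog '{"offset": [[0.1,0,1],[0.1,0,3],[0.1,0,5],[0.1,0,7],[0.1,0,8.5],[0.1,0,9.2],[0.1,0,9.4],[0.1,0,9.4]], "delta_rot": [[0,0,0],[0,0,0],[0,0,0],[0,0,0],[0,0,0],[0,0,0],[0,0,0],[0,0,0]], "grip": [0,0,0,0,0,0,0,0]}'; python3 -m jog '{"offset": [[0,0,0],[0,0,0],[0,0,0],[0,0,0],[0,0,0],[0,0,0],[0,0,0],[0,0,0]], "delta_rot": [[0,0,0],[0,0,0],[0,0,0],[0,0,0],[0,0,0],[0,0,0],[0,0,0],[0,0,0]], "grip": [0.8,0.8,0.8,0.8,0.8,0.8,0.8,0.8]}' 80;  python3 -m jog '{"offset": [[0,0,-0.5],[0,0,-1.5],[0,0,-3],[0,0,-5],[0,0,-7],[0,0,-7.5],[0,0,-7.5],[0,0,-7.5]], "delta_rot": [[0,0,0],[0,0,0],[0,0,0],[0,0,0],[0,0,0],[0,0,0],[0,0,0],[0,0,0]], "grip": [0.8,0.8,0.8,0.8,0.8,0.8,0.8,0.8]}'; python3 - <<'E'
from h import *
go([.6465,-.1434,.168],.5)
E
```

```text
t: 20.65
tcp_pos: [0.4512, -0.1622, 0.0949]
eef_rot: [-2.451, -1.964, 0.0]
ft_force: [0.6, 0.3, 0.3]
grip_width: 0.999
finger_force: 0.0
t: 21.32
tcp_pos: [0.4509, -0.1627, 0.096]
eef_rot: [2.452, 1.963, 0.0]
ft_force: [-3.4, 0.4, 6.4]
grip_width: 0.408
finger_force: 80.6
t: 21.98
tcp_pos: [0.4505, -0.1623, 0.1696]
eef_rot: [-2.451, -1.963, 0.0]
ft_force: [0.5, 0.2, -6.6]
grip_width: 0.41
finger_force: 80.3
off cm [ 6.13 18.71  0.15] rot deg [ -0.1  -0.  -13.1]
```

```bash
python3 -m jog '{"offset": [[1.1,3.5,0],[2.3,7,0],[3.5,10.5,0],[4.6,14,0],[5.5,17,0],[6,18.2,0],[6.1,18.7,0],[6.1,18.7,0]], "delta_rot": [[0,0,-2],[0,0,-4],[0,0,-6],[0,0,-8],[0,0,-10],[0,0,-12],[0,0,-13],[0,0,-13]], "grip": [0.8,0.8,0.8,0.8,0.8,0.8,0.8,0.8]}'; python3 - <<'E'
from h import *
from workcell import capture
go([.6465,-.1434,.09],.5)
a=capture("scene")[:,:,::-1].copy()
c=CI["scene"]
for X in([.657,-.1434,.107],[.674,-.1154,.149],[.674,-.1714,.149]):
    q=c["intrinsics"]@(c["R"]@np.array(X)+c["t"]); p=q[:2]/q[2]; print(X,((p-[110,170])*5+2).round(0))
cv2.imwrite("pics/p4.png",cv2.resize(a[170:280,110:260],None,fx=5,fy=5,interpolation=cv2.INTER_CUBIC))
E
```

```text
t: 22.65
tcp_pos: [0.6466, -0.1436, 0.1679]
eef_rot: [-2.211, -2.228, 0.002]
ft_force: [-0.5, 0.5, -6.4]
grip_width: 0.409
finger_force: 82.1
off cm [0.01 0.02 7.79] rot deg [-0.2 -0.1 -0.1]
[0.657, -0.1434, 0.107] [234. 258.]
[0.674, -0.1154, 0.149] [268. 228.]
[0.674, -0.1714, 0.149] [133. 203.]
```

View pics/p4.png

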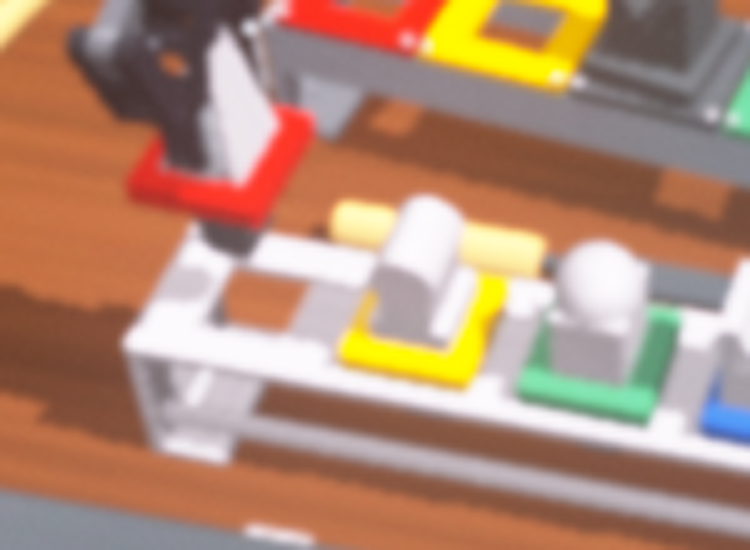

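Red hangs about 2 mm toward -y, with its shank at (228,240) above its hole. Lowering with a small correction.

```bash
python3 -m jog '{"offset": [[0.1,0,0.5],[0.2,0,2],[0.2,0,3.5],[0.2,0,5],[0.2,0,6.3],[0.2,0,7],[0.2,0,7.5],[0.2,0,7.5]], "delta_rot": [[0,0,0],[0,0,0],[0,0,0],[0,0,0],[0,0,0],[0,0,0],[0,0,0],[0,0,0]], "grip": [0.8,0.8,0.8,0.8,0.8,0.8,0.8,0.8]}'; python3 -m jog '{"offset": [[0,0,0.1],[0,0,0.2],[0,0,0.3],[0,0,0.4],[0,0,0.5],[0,0,0.5],[0,0,0.5],[0,0,0.5]], "delta_rot": [[0,0,0],[0,0,0],[0,0,0],[0,0,0],[0,0,0],[0,0,0],[0,0,0],[0,0,0]], "grip": [0.8,0.8,0.8,0.8,0.8,0.8,0.8,0.8]}'
```

```text
t: 23.37
tcp_pos: [0.646, -0.1419, 0.0946]
eef_rot: [-2.214, -2.227, 0.001]
ft_force: [-0.2, -0.4, -5.7]
grip_width: 0.408
finger_force: 82.2
t: 24.03
tcp_pos: [0.6467, -0.1419, 0.0904]
eef_rot: [2.214, 2.229, 0.0]
ft_force: [1.0, -0.3, -5.9]
grip_width: 0.411
finger_force: 82.2
```

```bash
python3 -m jog '{"offset": [[0,0,0.1],[0,0,0.1],[0,0,0.1],[0,0,0.1],[0,0,0.1],[0,0,0.1],[0,0,0.1],[0,0,0.1]], "delta_rot": [[0,0,0],[0,0,0],[0,0,0],[0,0,0],[0,0,0],[0,0,0],[0,0,0],[0,0,0]], "grip": [0.8,0.8,0.7,0.5,0.4,0.2,0,0]}';python3 -m jog '{"offset": [[0,0,0],[0,0,-2],[0,0,-5],[0,0,-8],[0,0,-10],[0,0,-12],[0,0,-12],[0,0,-12]], "delta_rot": [[0,0,0],[0,0,0],[0,0,0],[0,0,0],[0,0,0],[0,0,0],[0,0,0],[0,0,0]], "grip": [0,0,0,0,0,0,0,0]}'; python3 -m jog '{"offset": [[-4,-4,0],[-8,-8,0],[-11,-12,0],[-14,-16,0],[-17,-20,0],[-20,-23,0],[-20,-23,0],[-20,-23,0]], "delta_rot": [[0,0,0],[0,0,0],[0,0,0],[0,0,0],[0,0,0],[0,0,0],[0,0,0],[0,0,0]], "grip": [0,0,0,0,0,0,0,0]}'; python3 - <<'E'
from h import *
from workcell import capture
a=capture("scene")[:,:,::-1].copy(); b=capture("top")[:,:,::-1].copy()
cv2.imwrite("pics/q4.png",np.hstack([cv2.resize(a[130:290,130:340],(400,305)),cv2.resize(b[90:240,175:365],(400,305))]))
E
```

```text
t: 24.7
tcp_pos: [0.6468, -0.142, 0.0894]
eef_rot: [2.214, 2.228, 0.0]
ft_force: [0.0, -0.3, 0.3]
grip_width: 0.988
finger_force: 0.0
t: 25.37
tcp_pos: [0.6469, -0.142, 0.2098]
eef_rot: [2.213, 2.228, 0.001]
ft_force: [0.2, -0.8, -0.9]
grip_width: 1.002
finger_force: 0.0
t: 26.03
tcp_pos: [0.4142, -0.3458, 0.2078]
eef_rot: [-2.216, -2.223, 0.001]
ft_force: [0.8, -0.7, -0.3]
grip_width: 1.0
finger_force: 0.0
```

View pics/q4.png

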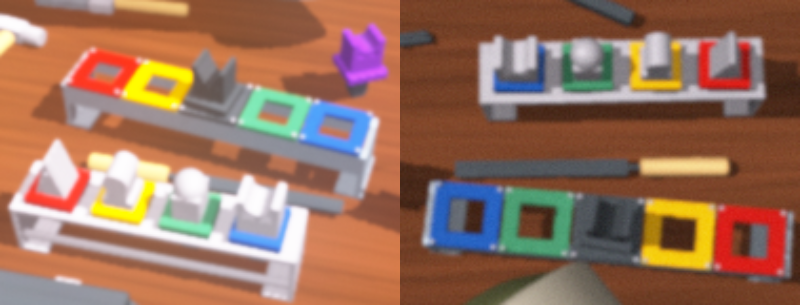

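All four stand flat in the job rack in the order blue, green, yellow, red. The bare tool is still in the home rack, and the robot is clear.

```bash
python3 -c "
from workcell import r
print(r.close_job())"
```

```text
the job is handed in; nothing more can be done
None
```

The job is handed in: blue, green, yellow and red stand fully seated in the job rack, left to right in their original order, the bare tool is untouched in the home rack, and it took about 26 s of the 86 s allowed.

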